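# Assemble a disc filter cartridge and hold it up

### The arm

A 6-joint arm with a two-finger parallel gripper is mounted at the origin on a cart in front of the work surface, level with it; the furniture and walls round the work are solid. World frame = base frame: x ahead of the robot, y to its left, z up, the work surface at z = 0. Lengths are in mm, angles in rad, forces in N, time in s.
With the tool pointing down it reaches from about 275 to 750 mm from the base axis. Payload 10.2 kg.
Tool frame: the origin (TCP) lies midway between the tips of the shut fingers; the grasp point (between the pads) lies 19 mm behind it; z points along the fingers, y is the line along which they close (so a half turn about z gives the same grasp; the last joint's range is limited). The gripper opens to 85 mm and grips with 20 to 120 N. Pads are 22 mm wide; open, the fingers measure 114 mm over their backs; the gripper's body (76 mm by 85 mm) begins 54 mm behind the grasp point. The pads swing forward as they close: fully open they stand 13 mm farther back than shut.
Start: joints at [-1.422, 0.313, 1.498, -0, 1.331, -0.223], TCP at [190.717, -489.14, 231.294] pointing down, gripper open.
Joint ranges: [-2.94, 2.94], [-0.97, 2.17], [0.19, 2.56], [-1.23, 4.37], [0.02, 3.11], [-2.88, 2.88]. Speed limits (rad/s): [2.39, 2.39, 3.01, 3.14, 3.14, 3.14].

### API

Orientations are given as a unit quaternion [w, x, y, z].
In Python, from rig import ctrl gives the robot as it stands.
- The arm moves only by the tool send_rows, never from a script. Its argument "targets" is a list of rows, each a list of 7 numbers: the closure, from -1 (fully open) to 1 (shut), so that 0 is half open, then the shift along the tool's x, y, z in m, then the turn, a rotation vector about the tool's x, y, z in rad. In form: [[claw, dx, dy, dz, ax, ay, az], ...]. A call has exactly 10 rows; each row shifts and turns the commanded pose from where the row before left it, along the tool's axes as they then stand; what a row does not reach is not made up. A row lasts 1/8 s, in which the tool goes at most 62.5 mm and 10.7 degrees, less where a joint would pass 70% of its speed; a pose out of reach is approached as far as the arm can. A call with a gripper value outside its range is refused whole. The fingers move at their own pace and stop on an object; "squeeze" is the grip in N (left out, the last holds). Time passes only in rows, so rows that do not move let the fingers close, or fill a call up. It gives the time, the measured TCP pose, the force, the opening and the grip force at its end, in the units of the state.
- ctrl.sense(): the state, without advancing time (a new reading comes with each control period).
- ctrl.capture(name): name is "side" or "top"; returns a dict with "img" (480x640x3 uint8, red, green, blue), "camera_matrix" (3x3 intrinsics, pixels), "R" (3x3) and "t" (3): a world point X has camera coordinates R X + t. Camera axes: x right, y down, z forward; pixel columns grow to the right and rows downward; lengths in mm; the calibration is good to about 2 mm. A picture is of the moment at which its call begins. There is no depth.
- ctrl.finish_job(): hands the job in; it is judged then, once.
Trained networks look in a picture, given as the dict that the camera call returned (one of the last four; its "shot" number tells which), for a name from the list of things; names that differ only in an ending like _2 or _b are one class to them, and where a whole thing is asked for, a point or a joint stands for the part that bears it (a point fixed in the world has none). Each returns a list of dicts, best first, with "score" (0 to 1); they miss things now and then, are a little off and sometimes report something else, mostly with a low value. They report only what shows in the picture. A call takes as long as a camera call. They do not tell look-alikes from the thing itself.
- ctrl.boxes_of(query, picture): "extent" ([left, top, width, height] in pixels, round what is visible of it).
- ctrl.landmark_of(query, picture): "point" ([column, row] in pixels: a listed point, or the origin of a listed thing).
The state is a dict: "time_s": time; "joints": joint angles; "dq": joint speeds; "tau": joint torques, N m; "eef_pos": TCP position; "ee_rot": TCP orientation; "force": force on the tool from outside, world axes, zero at the start; "wrist_torque": the same for the moment, N m; "grip_width": opening from 0.0 (shut) to 1.0 (fully open); "grip_force": force on a finger pad.
Only numpy, scipy, OpenCV 4.12 (cv2) and the standard library are available. Lean on these libraries where they do the work, as an engineer would, in place of code of your own. Each camera call takes 0.05 s, during which the arm holds its last target. There are 200 camera calls.

### The job

Assemble the irrigation filter cartridge on the counter: thread the thick disc pack and then the thinner, smaller clamp collar down the stem of the filter spine until each is fully home. Then take the bare top of the stem, lift the assembled cartridge straight up and finish while holding it in the air, steady and level, with its underside about 10 cm above the counter: do not put it down or let go. Keep the spine upright throughout and leave the net pot, the pen meter and the stapler where they are.

Things in the scene. Friction and masses are not known exactly. Their poses are not given: they have to be found in the camera images.
- spine: Loose grey plastic filter spine, about 0.28 kg, standing upright on the counter: a round flange 84 mm across (96 mm over three small lugs on its edge) and 10 mm thick, and at its centre an upright round stem 18 mm across whose top is 70 mm above the underside (its last 5 mm taper to 13 mm). Once both rings are home, the stem stands bare from 44 to 70 mm above the underside. Origin: centre of the underside; z up along the stem.
- pack_home (a point): Point on the spine's axis, 20 mm above its underside: the middle of the disc pack lies here when it sits on the flange.
- collar_home (a point): Point on the spine's axis, 37 mm above its underside: the middle of the clamp collar lies here when it sits on the disc pack that is home.
- pack_mid (a point): Middle of the disc pack: loose rigid black plastic ring, outside diameter 58 mm, bore 23 mm, 20 mm thick, about 80 g, lying flat on the counter (this point is then 10 mm up); z is its axis. It lies to the left or to the right of the spine. A fixed leaflet rack stands at the far left of the counter (x beyond 0.62 m, y beyond 0.35 m): keep the gripper clear of it. Both faces are alike.
- collar_mid (a point): Middle of the clamp collar: loose rigid black plastic ring, outside diameter 46 mm, bore 23 mm, 14 mm thick, about 50 g, lying flat on the counter on the other side of the spine from the pack (this point is then 7 mm up); z is its axis. Both faces are alike.
- net_pot: Bystander: loose black plastic net pot, 62 mm across, 50 mm high, beyond the work. Origin: centre of the underside.
- meter: Bystander: loose green pen meter with a pale cap, 185 x 36 x 19 mm, lying beyond the work, its length along its x. Origin: centre of the underside.
- stapler: Bystander: loose desk stapler, red arm on a black base, 34 x 136 x 45 mm, its length along its y, beyond the work on the right. Origin: centre of the underside.
There are look-alikes about, which are no part of the job. Leave any orange or purple look-alike of the part that bears pack_mid alone.

How it is judged:
By the outcome, as a careful person would: the job done as asked, in the order asked, and still so for the second after the job is handed in, while the arm keeps its last pose, push and grip.
It also fails if it takes over 72 s, if anything falls off the work surface, if the arm or the gripper's body presses on something with over 40 N, if the wrist force passes 120 N, or if a joint passes its speed limit or range.

## Working session

There is one attempt and no reset: what is moved stays moved. The work goes in short steps, Python scripts to look and compute and a tool call to move; the robot and the scene stay as the last step left them, time stands still between calls to the robot, and variables do not carry over. Pictures are saved under pics/ and viewed, at most 10 in all, crops included, and the job is handed in when it is done.

Besides the shell and the picture viewer there is one more tool, called after "Request:" as name(argument=value, ...), one argument or row to a line, values as JSON. send_rows: Moves the arm, as the interface text tells. Its arguments: {"type":"object","properties":{"targets":{"type":"array"},"squeeze":{"type":"number"}},"required":["targets"]}

```bash
mkdir -p pics; cat > h.py <<'E'
import numpy as np, cv2, json
from rig import ctrl
def ray(p,px):
    K=np.array(p["camera_matrix"]);R=np.array(p["R"]);t=np.array(p["t"]).ravel()
    d=R.T@np.linalg.solve(K,[px[0],px[1],1.]);return -R.T@t,d
def atz(p,px,z):
    o,d=ray(p,px);return o+d*(z-o[2])/d[2]
def proj(p,X):
    c=np.array(p["R"])@np.array(X)+np.array(p["t"]).ravel();u=np.array(p["camera_matrix"])@c;return u[:2]/u[2]
def tri(a,pa,b,pb):
    A=np.zeros((3,3));v=np.zeros(3);res=[]
    for p,q in((a,pa),(b,pb)):
        o,d=ray(p,q);d=d/np.linalg.norm(d);M=np.eye(3)-np.outer(d,d);A+=M;v+=M@o;res.append((M,o))
    x=np.linalg.solve(A,v);return x,[round(float(np.linalg.norm(M@(x-o))),1) for M,o in res]
def save(p,n):cv2.imwrite("pics/"+n,cv2.cvtColor(p["img"],cv2.COLOR_RGB2BGR))
E
python3 - <<'E'
from h import *
s=ctrl.sense();print(s["eef_pos"],s["ee_rot"],s["grip_width"])
P={n:ctrl.capture(n) for n in("top","side")}
Z=dict(spine=0,pack_home=20,collar_home=37,pack_mid=10,collar_mid=7,net_pot=0,meter=0,stapler=0)
for n,p in P.items():
    save(p,n+"1.png")
    print(n,"cam",ray(p,(320,240))[0].round(),ray(p,(320,240))[1].round(2))
    for q,z in Z.items():
        for r in ctrl.landmark_of(q,p)[:4]:
            print(n,q,round(r["score"],2),np.round(r["point"],1),atz(p,r["point"],z).round(1))
E
```

```text
[ 190.67335187 -488.88704602  230.75537889] [-6.25102241e-04  9.82776521e-01  1.84796965e-01  3.75972972e-05] 1.0024278178529098
top cam [ 445.  -36. 1387.] [ 0.09  0.   -1.  ]
top spine 0.6 [322.5 252.9] [539.1 -40.3   0. ]
top pack_home 0.96 [320.5 251.8] [540.7 -35.2  20. ]
top collar_home 0.63 [317.2 247.4] [550.9 -27.2  37. ]
top pack_mid 0.94 [273.2 264. ] [513.   87.2  10. ]
top pack_mid 0.94 [304.4 306.3] [403.1   9.3  10. ]
top pack_mid 0.83 [265.8 310.1] [395.8 108.   10. ]
top pack_mid 0.83 [361.2 279. ] [ 469.  -137.8   10. ]
top collar_mid 0.71 [411.2 262. ] [ 509.5 -268.2    7. ]
top net_pot 0.89 [254.7 196.8] [690.9 133.7   0. ]
top meter 0.62 [316.2 188.6] [708.6 -28.    0. ]
top stapler 0.97 [416.9 183.9] [ 714.5 -292.6    0. ]
side cam [ 260. -923.  465.] [ 0.31  0.86 -0.41]
side spine 0.84 [297.5 263.4] [540.4 -32.6  -0. ]
side pack_home 0.97 [298.  257.4] [536.9 -46.4  20. ]
side collar_home 0.79 [299.5 243.1] [548.2 -19.   37. ]
side pack_mid 0.92 [229.  257.3] [413.2  10.5  10. ]
side pack_mid 0.88 [269.4 238.9] [511.3  75.8  10. ]
side pack_mid 0.75 [276.4 290.6] [ 467.8 -143.    10. ]
side pack_mid 0.61 [208.3 236.6] [389.5 122.2  10. ]
side collar_mid 0.71 [328.3 328.2] [ 515.7 -274.8    7. ]
side collar_mid 0.27 [300.5 255.2] [552.8 -12.5   7. ]
side net_pot 0.86 [339.3 224.1] [694.9 137.2   0. ]
side stapler 0.76 [446.2 319. ] [ 715. -295.    0.]
side stapler 0.37 [297.6 262.8] [541.3 -30.1   0. ]
```

View pics/top1.png

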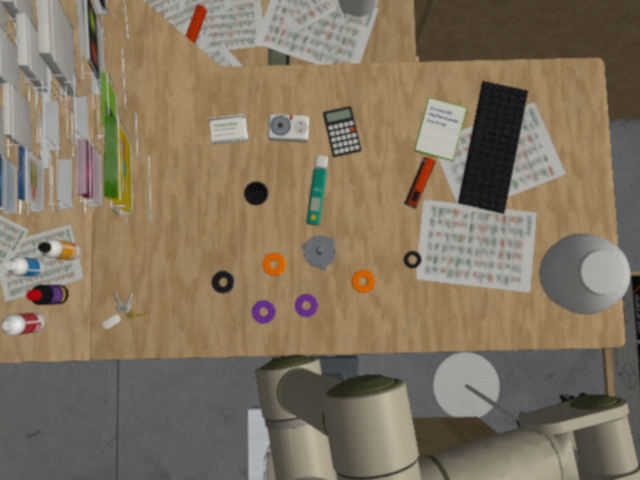

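View pics/side1.png

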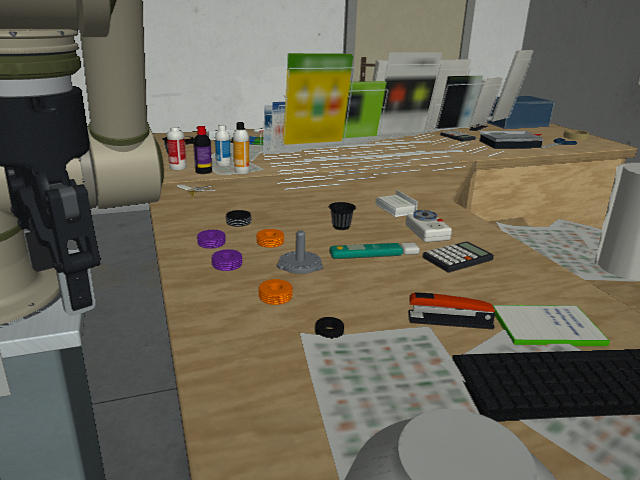

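The top view shows the black pack at (223,282), the black collar at (412,259) and the spine stem at (320,251). The orange and purple rings are the look-alikes. In the side view the pack is at (238,218), the collar at (329,328) and the stem tip at (300,232). Next I'll refine these by segmentation.

```bash
python3 - <<'E'
from h import *
from scipy.optimize import least_squares
P={n:ctrl.capture(n) for n in("top","side")}
def ctr(p,c,r=22):
    g=p["img"].max(2);m=np.zeros_like(g);y,x=c[1],c[0]
    m[y-r:y+r,x-r:x+r]=(g[y-r:y+r,x-r:x+r]<75)*255
    cs,_=cv2.findContours(m,cv2.RETR_EXTERNAL,cv2.CHAIN_APPROX_NONE);k=max(cs,key=cv2.contourArea)
    return cv2.boundingRect(k)
def cyl(p,x,y,R,h):
    a=np.linspace(0,2*np.pi,72);q=np.array([proj(p,(x+R*np.cos(t),y+R*np.sin(t),z)) for t in a for z in(0,h)])
    return np.r_[q.min(0),q.max(0)]
for nm,ct,cs,R,h,g0 in(("pack",(223,282),(238,218),29,20,(462,217)),("collar",(412,259),(329,328),23,14,(510,-268))):
    for use in(("top",),("side",)):
        B={n:np.array(ctr(P[n],ct if n=="top" else cs)) for n in use}
        f=lambda v:np.concatenate([cyl(P[n],v[0],v[1],R,h)-(np.r_[b[:2]-.5,b[:2]+b[2:]-.5]) for n,b in B.items()])
        s=least_squares(f,g0);print(nm,B,s.x.round(1),s.fun.round(1))
b={n:ctrl.landmark_of("spine",p)[0]["point"] for n,p in P.items()}
print("spine tri",tri(P["top"],b["top"],P["side"],b["side"]))
b={n:ctrl.landmark_of("pack_home",p)[0]["point"] for n,p in P.items()}
print("ph tri",tri(P["top"],b["top"],P["side"],b["side"]))
for n,c in(("top",(320,251)),("side",(300,252))):
    im=P[n]["img"][c[1]-36:c[1]+36,c[0]-48:c[0]+48];cv2.imwrite(f"pics/sp_{n}.png",cv2.resize(im[:,:,::-1],None,fx=8,fy=8,interpolation=cv2.INTER_NEAREST))
a=cv2.imread("pics/sp_top.png");c=cv2.imread("pics/sp_side.png");cv2.imwrite("pics/sp.png",cv2.resize(np.vstack([a,c]),(400,600)))
E
```

```text
pack {'top': array([212, 271,  22,  22])} [471.2 217.7] [-1.  -0.4  1.   0.4]
pack {'side': array([226, 210,  26,  17])} [472.6 212. ] [ 0.3 -0.1 -0.3  0.1]
collar {'top': array([404, 251,  17,  17])} [ 517.1 -270.4] [-0.9 -0.6  0.9  0.6]
collar {'side': array([315, 317,  29,  22])} [ 517.7 -272.3] [-0.4 -1.1  0.4  0.9]
spine tri (array([543.38445025, -32.70879559,  -1.48100518]), [2.9, 2.9])
ph tri (array([547.70554185, -24.10669968,   6.63873407]), [3.5, 3.5])
```

View pics/sp.png

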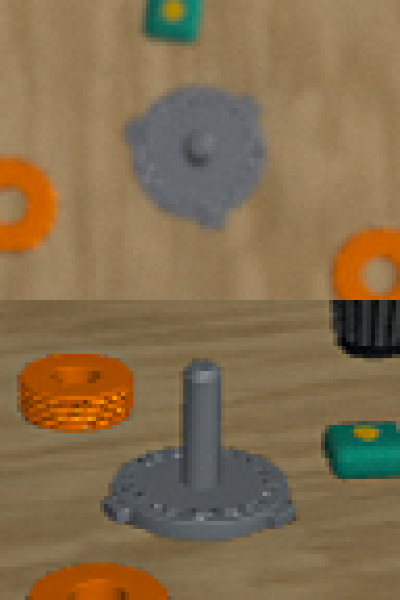

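The crops show the stem top at about (319.7,249.3) in the top image and (300,231.6) in the side image. The flange face centre is at about (319.0,250.5) and (299.3,261). I'll convert these to positions, and start moving.

```bash
python3 - <<'E'
from h import *
P={n:ctrl.capture(n) for n in("top","side")}
for n,q,z in(("top",(319.7,249.3),70),("top",(319,250.5),10),("side",(300,231.6),70),("side",(299.3,261),10)):print(n,z,atz(P[n],q,z).round(1))
print(tri(P["top"],(319.7,249.3),P["side"],(300,231.6)))
E
```

```text
top 70 [543.4 -33.4  70. ]
top 10 [544.9 -31.4  10. ]
side 70 [542.8 -38.   70. ]
side 10 [540.8 -42.7  10. ]
(array([543.88220892, -33.51110934,  68.02363378]), [0.3, 0.3])
```

Request:
send_rows(
  targets=[
    [-1,0,0,0,0,0,0.124],
    [-1,0,0,0,0,0,0.124],
    [-1,0,0,0,0,0,0.124],
    [-1,0.018,-0.045,0.01,0,0,0],
    [-1,0.02,-0.05,0.01,0,0,0],
    [-1,0.02,-0.05,0.01,0,0,0],
    [-1,0.02,-0.05,0.01,0,0,0],
    [-1,0.02,-0.05,0.01,0,0,0],
    [-1,0.02,-0.05,0.01,0,0,0],
    [-1,0.02,-0.05,0.01,0,0,0],
  ],
)

```text
time_s: 2.55
eef_pos: [329.2, -142.7, 161.3]
ee_rot: [0.0, 1.0, -0.0, 0.0]
force: [1.5, -0.9, 0.4]
grip_width: 1.006
grip_force: 0.0
```

Request:
send_rows(
  targets=[
    [-1,0.018,-0.045,0.005,0,0,0],
    [-1,0.018,-0.045,0.005,0,0,0],
    [-1,0.018,-0.045,0.005,0,0,0],
    [-1,0.018,-0.045,0.005,0,0,0],
    [-1,0.018,-0.045,0.005,0,0,0],
    [-1,0.018,-0.045,0.005,0,0,0],
    [-1,0.018,-0.045,0.005,0,0,0],
    [-1,0.017,-0.043,0.006,0,0,0],
    [-1,0,0,0,0,0,0],
    [-1,0,0,0,0,0,0],
  ],
)

```text
time_s: 3.8
eef_pos: [471.6, 213.4, 120.2]
ee_rot: [0.0, 1.0, -0.0, -0.0]
force: [0.8, -0.6, 0.2]
grip_width: 0.998
grip_force: 0.0
```

```bash
python3 - <<'E'
from h import *
s=ctrl.sense();print(s["eef_pos"].round(1) if hasattr(s["eef_pos"],"round") else s["eef_pos"],np.round(s["joints"],2))
p=ctrl.capture("side");im=p["img"][140:260,150:310]
cv2.imwrite("pics/s2.png",cv2.resize(im[:,:,::-1],(800,600),interpolation=cv2.INTER_CUBIC))
E
```

```text
[471.6 213.4 120.2] [ 0.2   0.41  1.67 -0.    1.06  1.77]
```

View pics/s2.png

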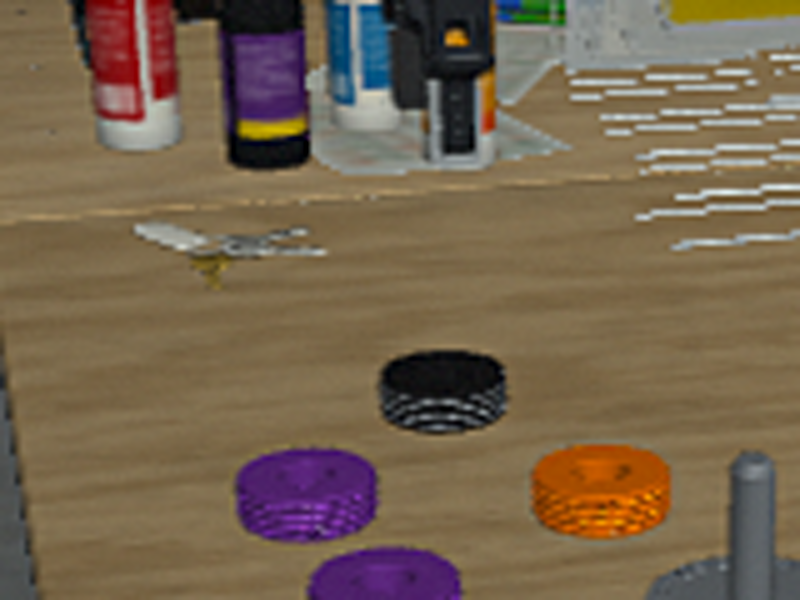

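The gripper hangs directly over the pack, which shows at crop (443,390). I'll go down to it.

Request:
send_rows(
  squeeze=40,
  targets=[
    [-1,0,-0.003,0.03,0,0,0],
    [-1,0,0,0.03,0,0,0],
    [-1,0,0,0.03,0,0,0],
    [-1,0,0,0.015,0,0,0],
    [-1,0,0,0.011,0,0,0],
    [-1,0,0,0,0,0,0],
    [1,0,0,0,0,0,0],
    [1,0,0,0,0,0,0],
    [1,0,0,0,0,0,0],
    [1,0,0,0,0,0,0],
  ],
)

```text
time_s: 5.1
eef_pos: [472.4, 216.9, 5.6]
ee_rot: [-0.0, 1.0, -0.0, 0.001]
force: [-2.5, -0.7, 8.0]
grip_width: 0.656
grip_force: 40.8
```

```bash
python3 - <<'E'
from h import *
s=ctrl.sense();print(s["eef_pos"],s["force"],s["grip_width"],s["grip_force"])
p=ctrl.capture("side");im=p["img"][180:252,190:286]
cv2.imwrite("pics/s3.png",cv2.resize(im[:,:,::-1],(800,600),interpolation=cv2.INTER_CUBIC))
E
```

```text
[472.37374595 216.9369742    5.63719212] [-2.47808364 -0.73950937  7.99069228] 0.6561854091206043 40.794541239738464
```

View pics/s3.png

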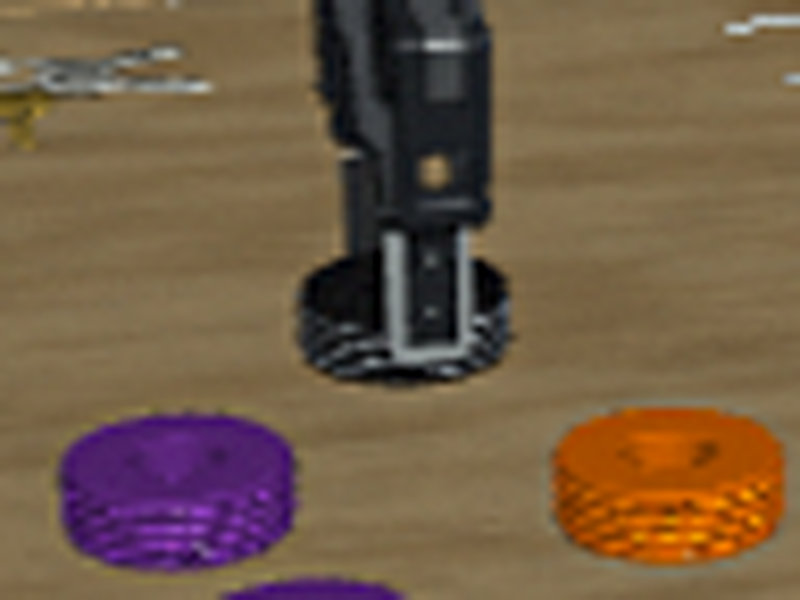

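The fingers hold the pack near its middle: the finger is at crop x 430, the ring spans 298–512, and the opening reads 56 mm. I'll lift it and carry it over the stem.

Request:
send_rows(
  squeeze=50,
  targets=[
    [1,0,0,-0.02,0,0,0],
    [1,0,0,-0.04,0,0,0],
    [1,0,0,-0.035,0,0,0],
    [1,0.01,0.035,0,0,0,0],
    [1,0.014,0.05,0,0,0,0],
    [1,0.014,0.05,0,0,0,0],
    [1,0.014,0.05,0,0,0,0],
    [1,0.014,0.045,0,0,0,0],
    [1,0.006,0.02,0,0,0,0],
    [1,0,0,0,0,0,0],
  ],
)

```text
time_s: 6.4
eef_pos: [543.9, -33.7, 99.4]
ee_rot: [-0.0, 1.0, -0.001, 0.0]
force: [0.2, 0.1, -0.4]
grip_width: 0.652
grip_force: 53.2
```

```bash
python3 - <<'E'
from h import *
s=ctrl.sense();e=s["eef_pos"];print(e,s["force"],s["grip_width"])
p=ctrl.capture("side");im=p["img"][192:276,244:356]
cv2.imwrite("pics/s4.png",cv2.resize(im[:,:,::-1],(800,600),interpolation=cv2.INTER_CUBIC))
f=lambda q:((q+.5-[244,192])*800/112-.5).round()
for x,y,z in((543.5,-34,70),(543.5,-34,10)):print(f(proj(p,(x,y,z))))
for z in(e[2]-5,e[2]+15):
  q=np.array([proj(p,(e[0]+29*np.cos(a),e[1]+29*np.sin(a),z)) for a in np.linspace(0,6.28,60)]);print(f(q.min(0)),f(q.max(0)))
E
```

```text
[543.87084785 -33.72663593  99.35003395] [ 0.23998334  0.12174071 -0.35590483] 0.6516465578750528
[401. 280.]
[398. 481.]
[294. 156.] [513. 237.]
[294.  87.] [515. 164.]
```

View pics/s4.png

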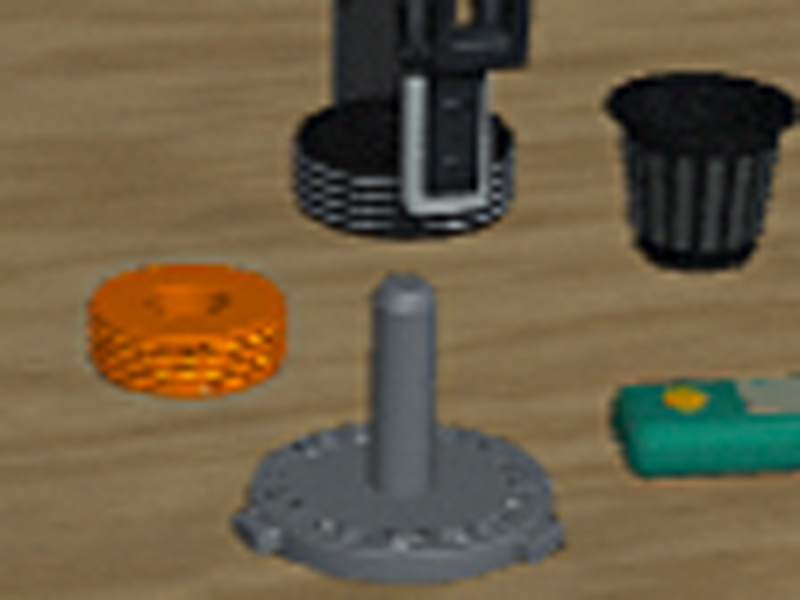

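The pack is centred over the stem: the stem is at crop x 404 and the ring spans 294–515, so its centre is 404.5. I'll lower it carefully.

Request:
send_rows(
  targets=[
    [1,0,0,0.012,0,0,0],
    [1,0,0,0.008,0,0,0],
    [1,0,0,0.005,0,0,0],
    [1,0,0,0.005,0,0,0],
    [1,0,0,0.005,0,0,0],
    [1,0,0,0.005,0,0,0],
    [1,0,0,0.005,0,0,0],
    [1,0,0,0.005,0,0,0],
    [1,0,0,0,0,0,0],
    [1,0,0,0,0,0,0],
  ],
)

```text
time_s: 7.7
eef_pos: [543.9, -33.3, 49.4]
ee_rot: [0.0, 1.0, -0.0, 0.0]
force: [-0.0, 0.1, -0.1]
grip_width: 0.653
grip_force: 53.2
```

Request:
send_rows(
  targets=[
    [1,0,0,0.008,0,0,0],
    [1,0,0,0.008,0,0,0],
    [1,0,0,0.008,0,0,0],
    [1,0,0,0.004,0,0,0],
    [1,0,0,0.003,0,0,0],
    [1,0,0,0.002,0,0,0],
    [1,0,0,0.001,0,0,0],
    [1,0,0,0.001,0,0,0],
    [1,0,0,0,0,0,0],
    [1,0,0,0,0,0,0],
  ],
)

```text
time_s: 8.95
eef_pos: [543.9, -33.2, 15.7]
ee_rot: [0.0, 1.0, 0.0, 0.0]
force: [-5.7, 2.1, 14.5]
grip_width: 0.651
grip_force: 54.6
```

The pack is home: contact came at TCP z 15.7. I'll release it and go to the collar.

Request:
send_rows(
  targets=[
    [-1,0,0,0,0,0,0],
    [-1,0,0,0,0,0,0],
    [-1,0,0,0,0,0,0],
    [-1,0,0,0,0,0,0],
    [-1,0,0,-0.02,0,0,0],
    [-1,0,0,-0.035,0,0,0],
    [-1,0,0,-0.04,0,0,0],
    [-1,-0.003,0.027,0,0,0,0],
    [-1,-0.005,0.05,0,0,0,0],
    [-1,-0.005,0.05,0,0,0,0],
  ],
)

```text
time_s: 10.2
eef_pos: [530.6, -161.4, 109.4]
ee_rot: [0.0, 1.0, 0.0, 0.0]
force: [0.9, -0.4, 0.7]
grip_width: 1.0
grip_force: 0.0
```

Request:
send_rows(
  targets=[
    [-1,-0.005,0.05,0,0,0,0],
    [-1,-0.005,0.04,0,0,0,0],
    [-1,-0.003,0.02,0,0,0,0],
    [-1,0,0,0,0,0,0],
    [-1,0,0,0.02,0,0,0],
    [-1,0,0,0.03,0,0,0],
    [-1,0,0,0,0,0,0],
    [-1,0,0,0,0,0,0],
    [-1,0,0,0,0,0,0],
    [-1,0,0,0,0,0,0],
  ],
)

```text
time_s: 11.45
eef_pos: [518.0, -270.3, 60.1]
ee_rot: [0.0, 1.0, -0.0, 0.0]
force: [-1.0, 0.6, 0.4]
grip_width: 1.005
grip_force: 0.0
```

```bash
python3 - <<'E'
from h import *
s=ctrl.sense();e=s["eef_pos"];print(e,s["force"],s["grip_width"])
p=ctrl.capture("side");im=p["img"][210:360,240:440]
cv2.imwrite("pics/s5.png",cv2.resize(im[:,:,::-1],(800,600),interpolation=cv2.INTER_CUBIC))
f=lambda q:((q+.5-[240,210])*4-.5).round()
for n,x,y,z,R in(("pack",543.5,-34,10,29),("pack",543.5,-34,30,29),("col",e[0],e[1],0,23),("col",e[0],e[1],14,23)):
  q=np.array([proj(p,(x+R*np.cos(a),y+R*np.sin(a),z)) for a in np.linspace(0,6.28,60)]);print(n,f(q.min(0)),f(q.max(0)))
E
```

```text
[ 518.04925864 -270.28299643   60.0694841 ] [-1.04566973  0.61643634  0.41184475] 1.0045722505106023
pack [179. 172.] [298. 224.]
pack [180. 136.] [299. 186.]
col [297. 450.] [414. 516.]
col [298. 420.] [416. 485.]
```

View pics/s5.png

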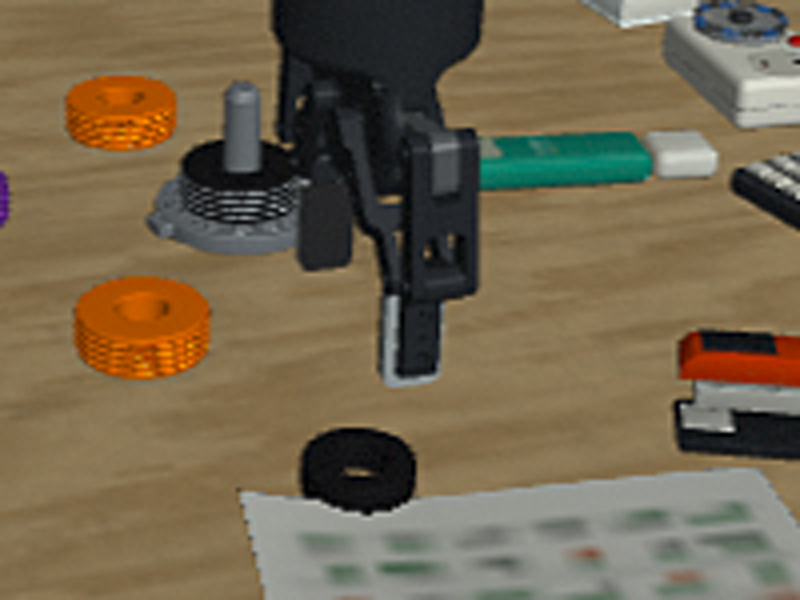

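The pack is seated on the flange (crop 182–300, 135–225). The collar is at (359,470), under the gripper to within about 1 mm.

Request:
send_rows(
  squeeze=40,
  targets=[
    [-1,0.001,0,0.02,0,0,0],
    [-1,0,0,0.02,0,0,0],
    [-1,0,0,0.011,0,0,0],
    [-1,0,0,0.004,0,0,0],
    [1,0,0,0,0,0,0],
    [1,0,0,0,0,0,0],
    [1,0,0,0,0,0,0],
    [1,0,0,0,0,0,0],
    [1,0,0,0,0,0,0],
    [1,0,0,0,0,0,0],
  ],
)

```text
time_s: 12.75
eef_pos: [519.1, -270.5, 5.4]
ee_rot: [0.0, 1.0, -0.0, 0.001]
force: [-1.1, 0.6, 5.2]
grip_width: 0.511
grip_force: 40.1
```

Request:
send_rows(
  squeeze=50,
  targets=[
    [1,0,0,-0.02,0,0,0],
    [1,0,0,-0.04,0,0,0],
    [1,0,0,-0.035,0,0,0],
    [1,0.003,-0.033,0,0,0,0],
    [1,0.005,-0.048,0,0,0,0],
    [1,0.005,-0.048,0,0,0,0],
    [1,0.005,-0.048,0,0,0,0],
    [1,0.005,-0.04,0,0,0,0],
    [1,0.002,-0.02,0,0,0,0],
    [1,0,0,0,0,0,0],
  ],
)

```text
time_s: 14.0
eef_pos: [543.9, -32.6, 99.5]
ee_rot: [0.0, 1.0, 0.001, 0.0]
force: [-0.2, -1.0, -1.4]
grip_width: 0.5
grip_force: 50.9
```

```bash
python3 - <<'E'
from h import *
s=ctrl.sense();e=s["eef_pos"];print(e,s["force"],s["grip_width"])
p=ctrl.capture("side");im=p["img"][192:276,244:356]
cv2.imwrite("pics/s6.png",cv2.resize(im[:,:,::-1],(800,600),interpolation=cv2.INTER_CUBIC))
E
```

```text
[543.9051445  -32.61550473  99.47157798] [-0.18845245 -0.97837122 -1.37894426] 0.5001820211912523
```

View pics/s6.png

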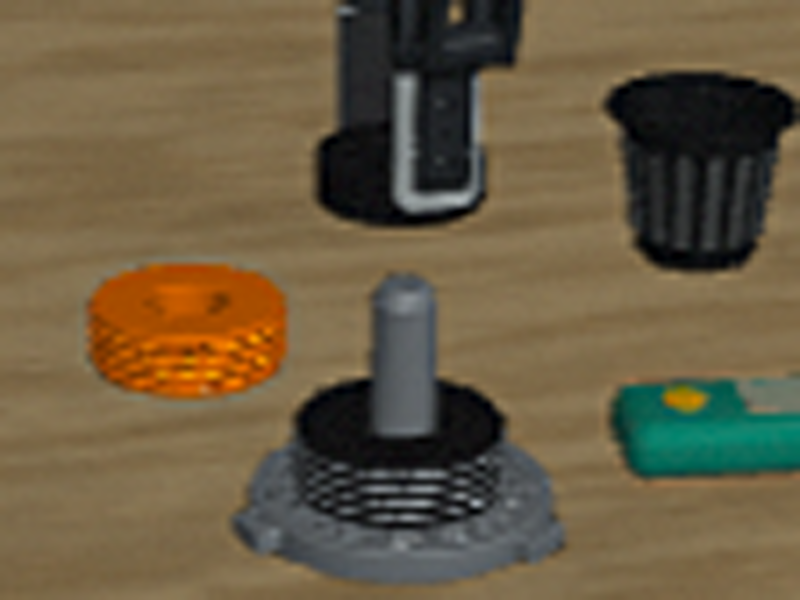

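The collar spans 318–487 (centre 402.5) over the stem at 404, so it is aligned. I'll lower it.

Request:
send_rows(
  targets=[
    [1,0,0.001,0.012,0,0,0],
    [1,0,0,0.008,0,0,0],
    [1,0,0,0.005,0,0,0],
    [1,0,0,0.005,0,0,0],
    [1,0,0,0.005,0,0,0],
    [1,0,0,0.005,0,0,0],
    [1,0,0,0.005,0,0,0],
    [1,0,0,0.005,0,0,0],
    [1,0,0,0.005,0,0,0],
    [1,0,0,0,0,0,0],
  ],
)

```text
time_s: 15.3
eef_pos: [543.6, -34.2, 43.9]
ee_rot: [-0.0, 1.0, -0.0, -0.0]
force: [-0.5, -0.2, -0.0]
grip_width: 0.505
grip_force: 50.9
```

Request:
send_rows(
  targets=[
    [1,0,0,0.003,0,0,0],
    [1,0,0,0.002,0,0,0],
    [1,0,0,0.002,0,0,0],
    [1,0,0,0.001,0,0,0],
    [1,0,0,0.001,0,0,0],
    [1,0,0,0.001,0,0,0],
    [1,0,0,0,0,0,0],
    [1,0,0,0,0,0,0],
    [1,0,0,0,0,0,0],
    [1,0,0,0,0,0,0],
  ],
)

```text
time_s: 16.55
eef_pos: [543.9, -34.2, 35.4]
ee_rot: [0.0, 1.0, -0.0, 0.0]
force: [-5.7, 1.0, 12.2]
grip_width: 0.503
grip_force: 52.1
```

The collar is home: contact came at z 35.4. I'll open, rise to the bare stem and look.

Request:
send_rows(
  squeeze=50,
  targets=[
    [-1,0,0,0,0,0,0],
    [-1,0,0,0,0,0,0],
    [-1,0,0,0,0,0,0],
    [-1,0,0,0,0,0,0],
    [-1,0,0,-0.007,0,0,0],
    [-1,0,0,-0.006,0,0,0],
    [-1,0,0,0,0,0,0],
    [-1,0,0,0,0,0,0],
    [-1,0,0,0,0,0,0],
    [-1,0,0,0,0,0,0],
  ],
)

```text
time_s: 17.8
eef_pos: [543.7, -34.2, 47.2]
ee_rot: [-0.0, 1.0, -0.0, -0.0]
force: [-0.3, 0.3, 0.2]
grip_width: 1.003
grip_force: 0.0
```

```bash
python3 - <<'E'
from h import *
s=ctrl.sense();e=s["eef_pos"];print(e,s["force"],s["grip_width"])
p=ctrl.capture("side");im=p["img"][192:276,244:356]
cv2.imwrite("pics/s7.png",cv2.resize(im[:,:,::-1],(800,600),interpolation=cv2.INTER_CUBIC))
E
```

```text
[543.74061279 -34.20858727  47.17717562] [-0.29652073  0.30802643  0.22814645] 1.0032657719802138
```

View pics/s7.png

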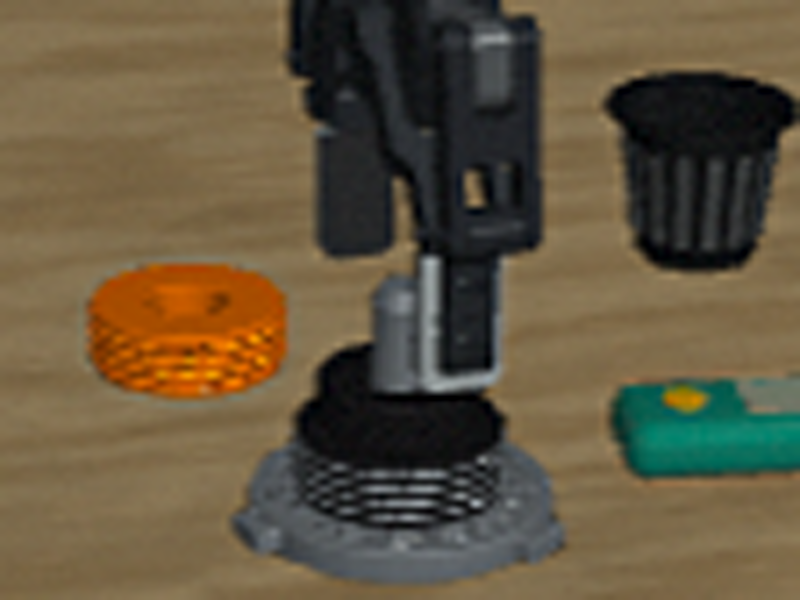

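The collar sits on the pack (crop 318–490, 345–400), with the bare stem at x≈395–404 between the fingers. I'll grip it.

Request:
send_rows(
  squeeze=60,
  targets=[
    [1,0,0,0,0,0,0],
    [1,0,0,0,0,0,0],
    [1,0,0,0,0,0,0],
    [1,0,0,0,0,0,0],
    [1,0,0,0,0,0,0],
    [1,0,0,0,0,0,0],
    [1,0,0,0,0,0,0],
    [1,0,0,0,0,0,0],
    [1,0,0,0,0,0,0],
    [1,0,0,0,0,0,0],
  ],
)

```text
time_s: 19.1
eef_pos: [543.9, -34.2, 47.4]
ee_rot: [0.0, 1.0, -0.0, 0.0]
force: [-1.0, 0.9, 4.9]
grip_width: 0.183
grip_force: 58.9
```

Request:
send_rows(
  squeeze=80,
  targets=[
    [1,0,0,0,0,0,0],
    [1,0,0,-0.005,0,0,0],
    [1,0,0,-0.015,0,0,0],
    [1,0,0,-0.02,0,0,0],
    [1,0,0,-0.02,0,0,0],
    [1,0,0,-0.02,0,0,0],
    [1,0,0,-0.015,0,0,0],
    [1,0,0,-0.005,0,0,0],
    [1,0,0,0,0,0,0],
    [1,0,0,0,0,0,0],
  ],
)

```text
time_s: 20.35
eef_pos: [543.5, -34.2, 146.6]
ee_rot: [-0.0, 1.0, -0.0, -0.001]
force: [-0.6, -0.5, -2.7]
grip_width: 0.176
grip_force: 78.3
```

Request:
send_rows(
  targets=[
    [1,0,0,0,0,0,0],
    [1,0,0,0,0,0,0],
    [1,0,0,0,0,0,0],
    [1,0,0,0,0,0,0],
    [1,0,0,0,0,0,0],
    [1,0,0,0,0,0,0],
    [1,0,0,0,0,0,0],
    [1,0,0,0,0,0,0],
    [1,0,0,0,0,0,0],
    [1,0,0,0,0,0,0],
  ],
)

```text
time_s: 21.6
eef_pos: [543.8, -34.2, 147.3]
ee_rot: [-0.0, 1.0, -0.0, 0.0]
force: [-0.3, 0.3, -3.2]
grip_width: 0.176
grip_force: 78.3
```

```bash
python3 - <<'E'
from h import *
s=ctrl.sense();e=s["eef_pos"];print(e,s["force"],s["grip_width"],s["grip_force"],np.abs(s["dq"]).max())
p=ctrl.capture("side");im=p["img"][150:270,230:390]
cv2.imwrite("pics/s8.png",cv2.resize(im[:,:,::-1],(800,600),interpolation=cv2.INTER_CUBIC))
f=lambda q:((q+.5-[230,150])*5-.5).round()
for z,R in((100,42),(110,42)):
  q=np.array([proj(p,(e[0]+R*np.cos(a),e[1]+R*np.sin(a),z)) for a in np.linspace(0,6.28,60)]);print(f(q.min(0)),f(q.max(0)))
E
```

```text
[543.81476349 -34.20278906 147.29655753] [-0.28535505  0.29555457 -3.1655003 ] 0.17552115044879424 78.33128755213693 0.00151390146009909
[242. 294.] [464. 375.]
[242. 270.] [464. 350.]
```

View pics/s8.png

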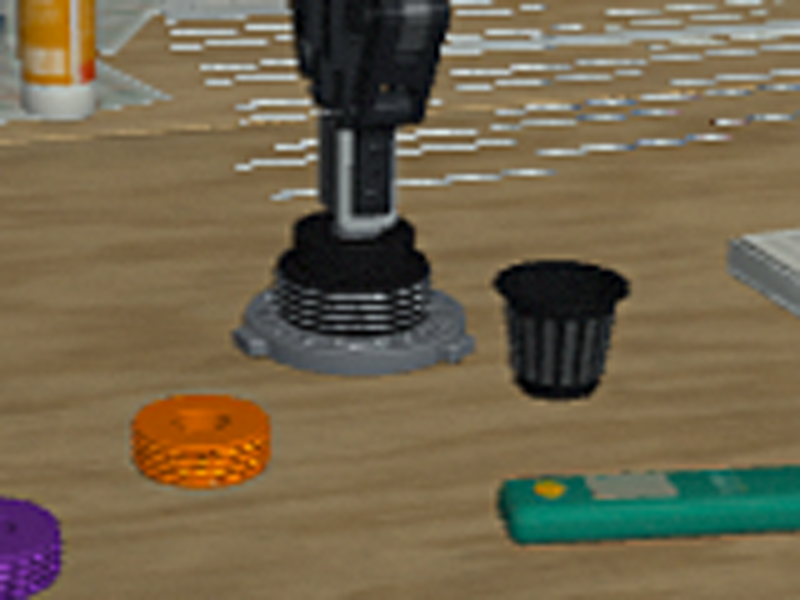

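The cartridge hangs level with both rings home. Its flange spans 240–468 with the bottom at row 375, which matches an underside height of about 100 mm.

```bash
python3 -c "
from rig import ctrl
print(ctrl.finish_job())"
```

```text
the job is handed in; nothing more can be done
None
```

I handed the job in with the cartridge assembled: the pack, then the collar, are fully home, and the arm is holding it level and steady by the bare stem, its underside about 10 cm above the counter.

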